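# Hang the lift-off door on the carver's tool chest

### The arm

A 7-joint arm with a two-finger parallel gripper is mounted at the origin on the work surface. World frame = base frame: x ahead of the robot, y to its left, z up, the work surface at z = 0. Lengths are in mm, angles in degrees, forces in N, time in s.
With the tool pointing down it reaches from about 425 to 925 mm from the base axis. Payload 6.8 kg.
Tool frame: the origin (TCP) lies midway between the tips of the shut fingers; the grasp point (between the pads) lies 19 mm behind it; x points along the fingers, y is the direction in which the jaws open and shut, and the axes are right-handed (so a half turn about x gives the same grasp; the last joint's range is limited). The gripper opens to 88 mm and grips with 3 to 60 N. Pads are 20 mm wide; open, the fingers measure 115 mm over their backs; the gripper's body (75 mm by 178 mm) begins 61 mm behind the grasp point.
Start: joints at [-83.486, 27.33, 1.283, 89.118, -0.659, 63.558, -4.761], TCP at [148.485, 658.483, 222.664] pointing down, gripper open.
Joint ranges: [-169.35, 169.35], [-19.33, 120.38], [-80.79, 83.38], [13.8, 139.57], [-78.32, 258.32], [9.67, 109.79], [-169.56, 169.56]. Speed limits (degrees/s): [136.94, 136.94, 180, 180, 180, 180, 180].

### API

Orientations are given as [roll, pitch, yaw] about the fixed x, y, z axes, in that order (R = Rz(yaw) Ry(pitch) Rx(roll)).
In Python, from rig import manip, gripper_to, planner, get_state, viewer gives the robot as it stands. The module is installed in compiled form; this text tells all that it offers. Calls block until the motion is done:
- manip.move_ptp(position, orientation): joint-space move of the TCP to a pose.
- manip.move_straight(position, rot=None, velocity=150): straight line of the TCP; rot=None keeps the orientation; velocity is the mean speed in mm/s.
- manip.move_j(angles): joint-space move.
- gripper_to(opening, strength=None): opening from 0.0 (shut) to 1.0 (fully open); strength is the grip in N (None keeps the last); returns when the fingers have stopped.
- manip.sleep(seconds).
- planner.inverse_kinematics(position, orientation): joint angles nearest the present ones, or None.
- get_state(): the state.
- viewer.read_camera(name): name is "scene" or "top" or "wrist"; returns a dict with "image" (480x640x3 uint8, red, green, blue), "depth" (480x640 float32, mm along the optical axis (not along the pixel's ray), 0 where there is no reading), "fx", "fy", "cx", "cy" (pixels), "D" ([k1, k2, p1, p2, k3] as OpenCV has them; the pictures are not rectified), "T" (4x4, takes a point from camera to world coordinates). Camera axes: x right, y down, z forward; pixel columns grow to the right and rows downward; lengths in mm; the calibration is good to about 2 mm. A picture is of the moment at which its call begins.
A pose or a line that the arm cannot do raises manip.PlanningError and nothing moves.
- manip.close_job(): hands the job in, once; it reports no verdict.
The state is a dict: "time_s": time; "joint_positions": joint angles; "qvel": joint speeds; "tau": joint torques, N m; "position": TCP position; "orientation": TCP orientation; "force": force on the tool from outside, world axes, zero at the start; "wrist_torque": the same for the moment, N m; "gripper_width": opening from 0.0 (shut) to 1.0 (fully open).
Only numpy, scipy, OpenCV 4.12 (cv2) and the standard library are available. Lean on these libraries where they do the work, as an engineer would, in place of code of your own. Each camera call takes 0.05 s, during which the arm holds its last target. There are 200 camera calls.

### The job

The little door of the tool chest is standing in the slotted stand: take it out, hang it on the chest by lowering both its hinge knuckles fully down onto the two iron pins while it stands open, let go of it, and then swing it fully shut. Work gently: feel the knuckles onto the pins without forcing them, do not let the door drop, and leave the other things on the bench where they are.

Things in the scene. Friction and masses are not known exactly. Their poses are not given: they have to be found in the camera images.
- chest: Paulownia tool chest, fixed to the bench: 110 deep (x) x 150 wide (y) x 168 mm high, open at the front, its -x face (x = -55 mm). Origin: centre of its underside, z up. Two upright iron hinge pins, one above the other on one vertical line, stand 13 mm before the front near its -y end.
- hinge_line (a point): Nominal foot of the lower pin = seat of the lower knuckle (chest x -68, y -68, z 27 mm; axes as the chest's), top of a 13 mm round bracket. Pin: 5.5 mm thick, 16 mm tall, blunt flat end. Nailed on by hand: the real pin line is vertical but up to 4 mm off this point in chest x and also up to 4 mm in y. That is not measured: feel or look for it. Heights are true.
- upper_pin (a point): Nominal foot of the upper pin, 86 mm above hinge_line, equal to the lower pin and off by the very same error. Both are waxed and slippery; its bracket is 8 mm thick, on a neck from the chest (+x side).
- brow (a point): Middle of the lower front edge of the brow, a ledge of the top board that overhangs the doorway by 15 mm (chest y -45 to +75, z 156 to 168). It blocks lowering the door in its shut place: hang the door a right angle open (0.3 rad either way is free), shut it afterwards.
- stop_strip (a point): Middle of the face of the 7 mm thick stop strip along the +y end of the chest's front. The shut door rests on it, parallel to the front to about 0.04 rad.
- door_center (a point): Centre of the door's panel, 12 thick (x) x 120 wide (y) x 138 mm high (z), 0.12 to 0.26 kg, upright in the stand; pinch its free top edge (69 mm up) across the thickness. Outer face -x, with a small knob standing 17 mm out at y +45, z -14. Hinge edge -y. Shut, its axes are parallel to the chest's; open by an angle, it is turned by +angle about z (anticlockwise from above) from there.
- door_knuckle (a point): On the door: centre of the underside of the lower knuckle (y -74, z -54 mm from the panel's centre). Knuckles: iron tubes 18 mm high, 15.5 mm outside, 9.5 mm bore, open below and above; the other is 86 mm higher. Fully home it is at the height of hinge_line. Bring it in from the chest's front (-x side) 17 to 30 mm above that, lower knuckle passing between the pins, then straight down.
- door_free_edge (a point): Middle of the door's free upright edge (+y, 60 mm from the panel's centre), axes as the door's. Open at a right angle, it points along the chest's -x and the outer face looks along the chest's -y; the hung door swings freely and is shut by pushing on the outer face.
- stand: Low wooden stand, fixed: foot 75 x 100 mm, two rails 42 mm high along its y with a 15 mm slot; the door's lower edge stands in it, 10 mm above the bench. Origin: centre of its underside. Lift the door by 40 mm to clear it.
- snail: Bystander: carved camellia-wood snail, about 75 x 22 x 48 mm high; origin under its centre.
- offcut: Bystander: rough maple offcut, 70 x 45 x 44 mm high; origin under its centre.
- pot: Bystander: round terracotta hand-warmer pot, 84 mm across, 65 mm high; origin under its centre.
- stone: Bystander: mottled green beach stone, 66 mm across, 28 mm high; origin under its centre.
Not all that is in view belongs to the job. Of the things that look like the part that bears door_center, the middle-sized one is meant.

How it is judged (in metres and radians):
On the way, in this order (a step that is already met when the one before it is completed fails the run):
1. the door is lifted clear of the stand (height (world z) of door_center above 0.115 m and contact force between door and stand below 0.05 N), for 0.1 s.
2. the door hangs fully down on both pins, standing open by more than 0.7 rad, and is let go (x of door_knuckle in the frame of chest between -0.076 and -0.06 m and y of door_knuckle in the frame of chest between -0.076 and -0.06 m and z of door_knuckle in the frame of chest between 0.024 and 0.0305 m and angle between door_center's own z axis and vertical below 0.07 rad and angle between the x axis of door_center and the x axis of chest, either way round above 0.7 rad and contact force between door and the fingers below 0.1 N), for 0.2 s.
At the end, for the whole second after the job is handed in: The door hangs on both pins with its knuckles fully down (knuckle foot within about 3 mm of the seat's height and 8 mm of the nominal hinge line in x and in y), upright within 0.07 rad, shut to within 0.09 rad of parallel with the chest's front, let go and at rest (x of door_knuckle in the frame of chest between -0.076 and -0.06 m and y of door_knuckle in the frame of chest between -0.076 and -0.06 m and z of door_knuckle in the frame of chest between 0.024 and 0.0305 m and angle between door_center's own z axis and vertical below 0.07 rad and angle between the x axis of door_center and the x axis of chest, either way round below 0.09 rad and linear speed of door below 0.02 m/s and angular speed of door below 0.1 rad/s); the robot touches nothing.
It fails at once if the door, while held or pushed by the fingers, is forced against the chest or its hinge pins with more than 25 N (contact force between door and the fingers above 12 N and (contact force between door and hinge above 25 N or contact force between door and chest above 25 N)).
It fails at once if the door is let go or dropped while its knuckles are still 6 mm or more above the seat (height (world z) of door_knuckle above 0.033 m and contact force between door and the fingers below 0.05 N).
It fails at once if another thing on the bench is pushed more than 15 mm (distance of any of snail, offcut, pot, stone from where it was at the start of the episode above 0.015 m).
It also fails if it takes over 72 s, if anything falls off the work surface, if the arm or the gripper's body presses on something with over 40 N, if the wrist force passes 120 N, or if a joint passes its speed limit or range.

## Working session

There is one attempt and no reset: what is moved stays moved. The work goes in short steps, each a Python script; the robot and the scene stay as the last script left them, time stands still between calls to the robot, and variables do not carry over. Pictures are saved under pics/ and viewed, about 8 in all and at most 12, crops included, and the job is handed in when it is done.

```bash
mkdir -p pics; ls; cat > h.py <<'E'
import numpy as np, cv2
from rig import manip, gripper_to, planner, get_state, viewer
def cam(n):
    return viewer.read_camera(n)
def save(c,name): cv2.imwrite('pics/'+name,cv2.cvtColor(c['image'],cv2.COLOR_RGB2BGR))
def K(c): return np.array([[c['fx'],0,c['cx']],[0,c['fy'],c['cy']],[0,0,1.]])
def ray(c,uv):
    p=cv2.undistortPoints(np.float64(uv).reshape(-1,1,2),K(c),np.float64(c['D'])).reshape(-1,2)
    d=np.c_[p,np.ones(len(p))]@c['T'][:3,:3].T
    return c['T'][:3,3],d
def onz(c,uv,z):
    o,d=ray(c,uv); return o+d*((z-o[2])/d[:,2])[:,None]
def cloud(c):
    v,u=np.nonzero(c['depth']>0); o,d=ray(c,np.c_[u,v])
    return np.c_[u,v],o+d*c['depth'][v,u][:,None]
def proj(c,P):
    R=c['T'][:3,:3].T; t=-R@c['T'][:3,3]
    return cv2.projectPoints(np.float64(P).reshape(-1,1,3),cv2.Rodrigues(R)[0],t,K(c),np.float64(c['D']))[0].reshape(-1,2)
E
python3 - <<'E'
from h import *
import pickle
for n in('scene','top'):
    c=cam(n);save(c,n+'0.png');pickle.dump(c,open(n+'0.pkl','wb'));print(n,c['T'].round(3).tolist(),c['fx'],c['D'],(c['depth']>0).mean())
s=get_state();print(s)
E
```

```text
pics
scene [[0.09, 0.714, -0.694, 1100.571], [0.996, -0.073, 0.055, -62.498], [-0.012, -0.696, -0.718, 749.57], [0.0, 0.0, 0.0, 1.0]] 444.7071186339245 [-0.08172151  0.          0.          0.          0.        ] 0.99595703125
top [[-0.012, -0.995, 0.098, 400.168], [-1.0, 0.012, -0.006, -29.456], [0.005, -0.098, -0.995, 1162.36], [0.0, 0.0, 0.0, 1.0]] 471.4347664925045 [-0.06396188  0.          0.          0.          0.        ] 0.9959505208333334
{'time_s': 0.1, 'joint_positions': array([-83.48452622,  27.37183581,   1.28130396,  89.17153578,
        -0.65809155,  63.55813347,  -4.76127305]), 'qvel': array([ 0.04042676, -0.11608001,  0.06495681, -0.04658539,  0.03997449,
       -0.03616957,  0.04149937]), 'tau': array([ 4.26851868e-03, -5.84097075e+01,  1.53946146e+00, -2.73316509e+01,
       -5.43624326e-02,  1.30428228e-02,  4.18060552e-05]), 'position': array([148.41018182, 657.92885882, 221.77844689]), 'orientation': array([-85.05836994,  89.90585623, -97.76702765]), 'force': array([-0.54127734, -0.28854817,  0.12142641]), 'wrist_torque': array([-0.08822247, -0.03427427, -0.00513877]), 'gripper_width': 1.000631543881184}
```

View pics/scene0.png

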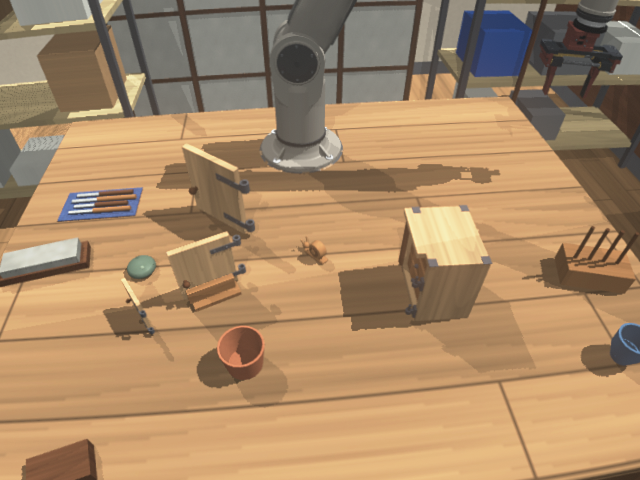

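View pics/top0.png

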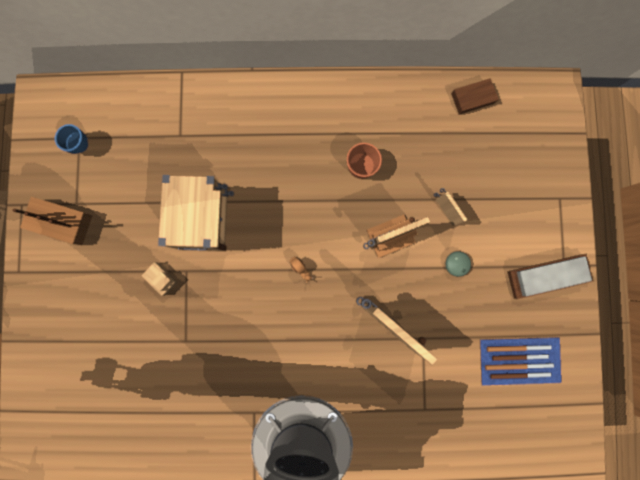

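The door in the stand at top (400,232) is the middle-sized one, with its knuckles at (371,243). The chest is at (195,213), front facing image right, with the bracket at (227,190).

```bash
cat > m.py <<'E'
from h import *
import pickle
for n in('top','scene'):
    c=pickle.load(open(n+'0.pkl','rb')); uv,P=cloud(c)
    for name,z0,z1,uvc,r in(('chest',160,178,None,None),('door',138,156,None,None)):
        b={'chest':(420,760,80,420),'door':(400,620,-330,-80)}[name]
        m=(P[:,2]>z0)&(P[:,2]<z1)&(P[:,0]>b[0])&(P[:,0]<b[1])&(P[:,1]>b[2])&(P[:,1]<b[3])
        Q=P[m]; 
        if len(Q)<10: print(n,name,len(Q)); continue
        print(n,name,len(Q),'z',np.median(Q[:,2]).round(1),Q.min(0).round(),Q.max(0).round(),cv2.minAreaRect(Q[:,:2].astype(np.float32)), cv2.boxPoints(cv2.minAreaRect(Q[:,:2].astype(np.float32))).round(1).tolist())
    for k in [(0,0)]:
        pass
E
python3 m.py
```

```text
top chest 4104 z 168.4 [471. 164. 160.] [628. 297. 176.] ((548.5675659179688, 230.0118865966797), (129.09901428222656, 154.57078552246094), 87.69557189941406) [[468.70001220703125, 168.60000610351562], [623.2000122070312, 162.39999389648438], [628.4000244140625, 291.3999938964844], [473.8999938964844, 297.6000061035156]]
top door 311 z 148.3 [ 479. -287.  140.] [ 532. -172.  153.] ((505.49908447265625, -230.00755310058594), (11.943915367126465, 120.52544403076172), 21.15724754333496) [[478.20001220703125, -176.0], [521.7000122070312, -288.3999938964844], [532.7999877929688, -284.1000061035156], [489.29998779296875, -171.6999969482422]]
scene chest 3991 z 166.9 [472. 166. 160.] [631. 296. 171.] ((551.287109375, 230.61392211914062), (126.64836120605469, 156.6392059326172), 88.31342315673828) [[471.1000061035156, 169.60000610351562], [627.7000122070312, 165.0], [631.4000244140625, 291.6000061035156], [474.8999938964844, 296.20001220703125]]
scene door 503 z 146.3 [ 482. -288.  138.] [ 536. -173.  150.] ((509.3385925292969, -230.0628662109375), (16.600065231323242, 120.21417236328125), 21.502037048339844) [[479.6000061035156, -177.1999969482422], [523.5999755859375, -289.0], [539.0999755859375, -282.8999938964844], [495.0, -171.10000610351562]]
```

```bash
cat >> h.py <<'E'
from scipy.spatial.transform import Rotation as Rn
def Rt(o): return Rn.from_euler('xyz',o,degrees=True).as_matrix()
E
python3 - <<'E'
from h import *
c=cam('wrist');s=get_state();R=Rt(s['orientation'])
print('cam in tool',(R.T@(c['T'][:3,3]-s['position'])).round(1));print((R.T@c['T'][:3,:3]).round(3),c['fx'],c['cx'],c['cy'],c['D'])
for z in(160,):
  for yaw in(-92.3,87.7):
    for p in((615,167,330),(615,105,330),(615,105,260),(614.6,93,170)): print(yaw,p,planner.inverse_kinematics(p,[0,90,yaw]))
for yaw in(-69,111): print(planner.inverse_kinematics((506,-230,150),[0,90,yaw]))
E
```

```text
cam in tool [-161.3    0.5  -65.5]
[[-0.    -0.245  0.969]
 [ 1.    -0.001  0.   ]
 [ 0.001  0.969  0.245]] 357.3422064480642 314.67531257616525 237.92772505239137 [-0.0544794  0.         0.         0.         0.       ]
-92.3 (615, 167, 330) [-48.33060836  22.21193953  38.32750266  88.72659535 -14.11728173
  73.98362558 -10.46184817]
-92.3 (615, 105, 330) [-44.83853013  20.9646987   40.11012826  90.68787204 -13.91440969
  73.45110864  -4.91298998]
-92.3 (615, 105, 260) [-43.55867561  23.94978994  38.4711216   96.00103007 -16.08747499
  65.69338849  -3.10166248]
-92.3 (614.6, 93, 170) [-40.65307795  29.04380603  36.25553083 101.57325275 -20.25715865
  56.01909228   1.36829878]
87.7 (615, 167, 330) [-25.66012895  19.40840853   6.53845016  87.14654754  -2.26084846
  73.5740346  158.84933699]
87.7 (615, 105, 330) [-24.92304736  18.12097431  12.52187901  89.36229814  -4.0444274
  72.96058135 165.88291453]
87.7 (615, 105, 260) [-21.88473837  20.72954939   8.53411146  94.53031068  -3.32287784
  64.98740362 165.21052876]
87.7 (614.6, 93, 170) [-17.11358053  25.29156623   3.66950147  99.93380511  -1.91672956
  54.83511872 165.00919006]
[-18.08198601  27.46485491  47.63513687 111.93714075 -25.73555319
  51.70114918  63.76457779]
[-30.89526695  42.82986766  73.06421314 112.52486232 -47.23116048
  62.36289028 -95.81114644]
```

```bash
python3 - <<'E'
from h import *
s=get_state()
manip.move_straight([148.4,657.9,330],velocity=250)
manip.move_ptp([614.6,100,330],[0,90,-92.3])
manip.move_straight([614.6,95,190],velocity=250)
manip.sleep(.2)
c=cam('wrist');import pickle;pickle.dump(c,open('w1.pkl','wb'));save(c,'w1.png')
s=get_state();print(s['time_s'],s['position'],s['orientation'],c['T'][:3,3].round(1),s['force'])
print(proj(c,[[615.3,167.1,129],[615.3,167.1,43]]))
E
```

```text
4.2667 [615.45120564  95.24216763 191.47276792] [113.97777621  89.85346674  21.68958069] [618.7 161.6 353.3] [-0.2734664  -0.65618037 -0.12115618]
[[307.2176478  139.8647731 ]
 [308.87367943 142.36983038]]
```

View pics/w1.png

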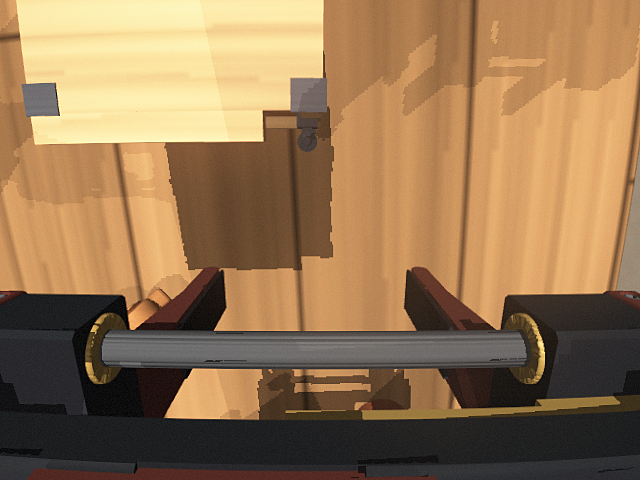

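The upper bracket shows at (307,140), close to the prediction. I'll magnify it for the pin and get the chest corners.

```bash
python3 - <<'E'
from h import *
import pickle
c=pickle.load(open('w1.pkl','rb'))
im=cv2.cvtColor(c['image'],cv2.COLOR_RGB2BGR)
cr=im[90:170,250:350]; g=cv2.convertScaleAbs(cr,alpha=1.8,beta=0)
cv2.imwrite('pics/w1c.png',cv2.resize(g,None,fx=8,fy=7.5,interpolation=cv2.INTER_NEAREST)[:600])
uv,P=cloud(c)
m=(P[:,2]>162)&(P[:,2]<174)&(P[:,1]>100);Q=P[m]
print(np.median(Q[:,2]),cv2.minAreaRect(Q[:,:2].astype(np.float32)))
print(onz(c,[[264,143],[34,143],[324,120]],168).round(1))
d=c['depth'];print(c['T'][2,3]-d[130:152,296:320:2].astype(int))
E
```

```text
167.36254028035978 ((549.5989990234375, 201.67889404296875), (69.17552185058594, 154.97320556640625), 86.13158416748047)
[[594.1 165.5 168. ]
 [474.  172.1 168. ]
 [624.6 175.4 168. ]]
[[ 14.28341144  15.28341144  15.28341144 122.28341144 121.28341144
  122.28341144 123.28341144 123.28341144  48.28341144  47.28341144
   15.28341144  16.28341144]
 [ 13.28341144  15.28341144  15.28341144 123.28341144 123.28341144
  124.28341144 123.28341144 122.28341144  47.28341144  48.28341144
   15.28341144  14.28341144]
 [ 14.28341144  13.28341144  14.28341144 123.28341144 122.28341144
  123.28341144 122.28341144 123.28341144  46.28341144  45.28341144
   15.28341144  15.28341144]
 [ 14.28341144  14.28341144  14.28341144 122.28341144 123.28341144
  122.28341144 123.28341144 122.28341144 122.28341144  38.28341144
   15.28341144  14.28341144]
 [ 14.28341144  13.28341144 123.28341144 120.28341144 122.28341144
  122.28341144 123.28341144 121.28341144 122.28341144  14.28341144
   14.28341144  13.28341144]
 [ 14.28341144  13.28341144 123.28341144 123.28341144 122.28341144
  123.28341144 121.28341144 122.2
[... 1971 characters left out ...]
41144 122.28341144
   10.28341144  10.28341144]
 [  9.28341144  10.28341144 120.28341144 120.28341144 119.28341144
  119.28341144 120.28341144 119.28341144 120.28341144 120.28341144
    9.28341144   9.28341144]
 [ 10.28341144  11.28341144 121.28341144 121.28341144 121.28341144
  120.28341144 121.28341144 120.28341144 120.28341144  11.28341144
   10.28341144  11.28341144]
 [ 11.28341144  10.28341144  11.28341144 120.28341144 119.28341144
  119.28341144 120.28341144 120.28341144 119.28341144  10.28341144
   10.28341144   9.28341144]
 [ 10.28341144  10.28341144   9.28341144  11.28341144 119.28341144
  120.28341144 120.28341144 119.28341144  10.28341144  10.28341144
   10.28341144  10.28341144]]
```

View pics/w1c.png

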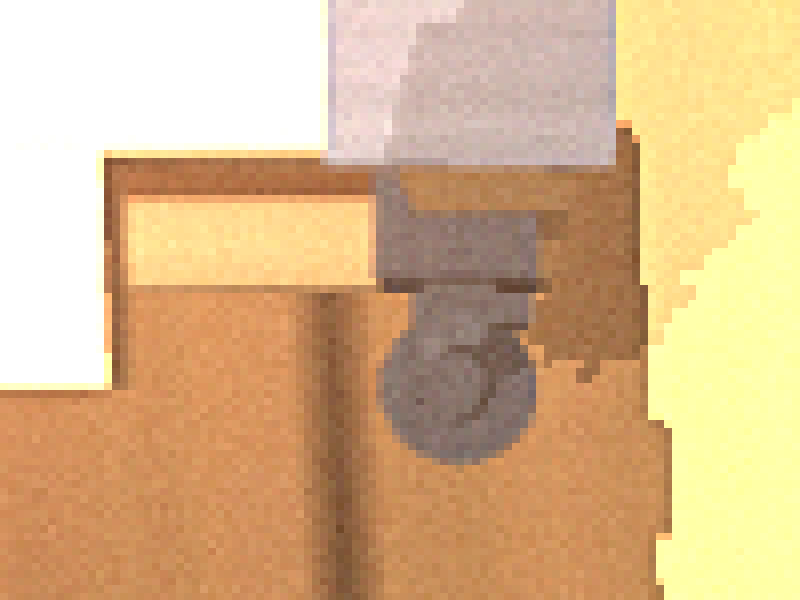

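```bash
python3 - <<'E'
from h import *
import pickle
c=pickle.load(open('w1.pkl','rb'));uv,P=cloud(c)
w=(abs(uv[:,0]-306)<14)&(abs(uv[:,1]-141)<14)
m=w&(abs(P[:,2]-129)<5.5); print('pinpix',m.sum(),uv[m].mean(0),P[m].mean(0).round(1),np.ptp(P[m],0).round(1))
print('pin onz129',onz(c,[uv[m].mean(0)],129).round(2))
m=w&(abs(P[:,2]-113)<7);print('bracket',P[m].mean(0).round(1),P[m].min(0).round(1),P[m].max(0).round(1))
t=pickle.load(open('top0.pkl','rb'));uv,P=cloud(t)
m=(P[:,2]>160)&(P[:,0]>250)&(P[:,0]<700)&(P[:,1]<60)&(P[:,1]>-500);Q=P[m]
if len(Q):print('tall',len(Q),Q.min(0).round(),Q.max(0).round(),cv2.boxPoints(cv2.minAreaRect(Q[:,:2].astype(np.float32))).round())
E
python3 - <<'E'
from h import *
import pickle
manip.move_straight([614.6,95,340],velocity=250)
manip.move_ptp([506,-230,340],[0,90,-69])
manip.move_straight([506,-230,240],velocity=200);manip.sleep(.2)
c=cam('wrist');pickle.dump(c,open('w2.pkl','wb'));save(c,'w2.png')
s=get_state();print(s['time_s'],s['position'],s['orientation'],s['joint_positions'].round(1),s['force'])
uv,P=cloud(c);m=(P[:,2]>141)&(P[:,2]<156)&(np.hypot(P[:,0]-506,P[:,1]+230)<75);Q=P[m]
print(np.median(Q[:,2]),cv2.minAreaRect(Q[:,:2].astype(np.float32)))
E
```

```text
pinpix 67 [306.11940299 141.        ] [614.6 166.5 128.2] [4.9 4.9 3.1]
pin onz129 [[614.6  166.46 129.  ]]
bracket [614.7 167.5 112.4] [608.3 160.3 110.3] [620.8 175.2 114.2]
tall 563 [ 250. -265.  160.] [ 358. -135.  191.] [[ 237. -252.]
 [ 251. -266.]
 [ 364. -143.]
 [ 349. -130.]]
7.2083 [ 506.6766394  -230.20464773  241.11728414] [62.93582084 89.88009999 -6.05579542] [-18.9  19.1  46.6 106.7 -15.8  60.8  55. ] [-0.72166196 -1.03038894 -0.78562108]
147.31028094163116 ((507.7245178222656, -229.6995849609375), (11.644184112548828, 118.63070678710938), 21.22140121459961)
```

View pics/w2.png

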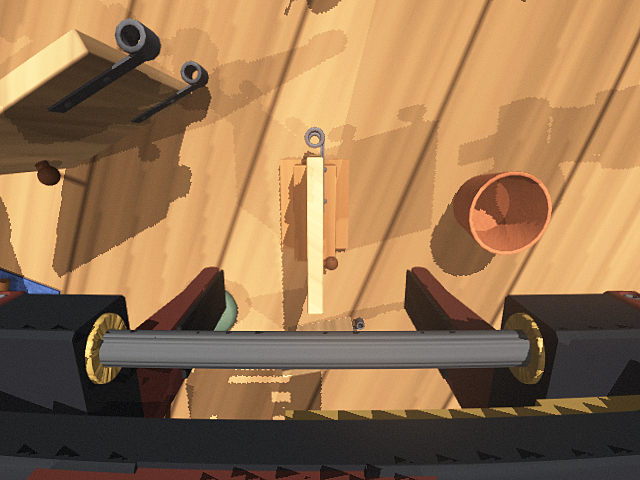

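The view shows the door top at (316,155–313), the upper knuckle bore at (314,138) and the knob on the right (327,263), as expected. Next I grasp and lift.

```bash
python3 - <<'E'
from h import *
import pickle
manip.move_straight([506.6,-229.6,160],Rt and [0,90,-68.8],velocity=150)
manip.move_straight([506.6,-229.6,116],velocity=80)
s=get_state();print(s['position'],s['force'])
gripper_to(0.0,25);s=get_state();print(s['gripper_width']*88,s['force'],s['position'])
manip.move_straight([506.6,-229.6,122],velocity=30);manip.sleep(.2)
s=get_state();print(s['force'],s['gripper_width']*88)
manip.move_straight([506.6,-229.6,176],velocity=80);manip.sleep(.3)
s=get_state();print(s['time_s'],s['position'],s['force'],s['wrist_torque'],s['gripper_width']*88)
c=cam('wrist');pickle.dump(c,open('w3.pkl','wb'));save(c,'w3.png')
c=cam('scene');save(c,'s3.png')
E
```

```text
[ 506.57833401 -229.84555363  115.94004905] [ 0.30822976  0.04017706 -0.72005394]
11.723221772459905 [ 0.52600641  1.30656262 -0.02026669] [ 506.59064479 -229.60408415  115.98480775]
[ 0.3438461  -0.41947757 -2.22921927] 12.000204110943729
11.4167 [ 506.3600691  -229.56973799  175.64284352] [ 0.18831006  0.46957524 -1.5145317 ] [-0.07920646  0.00673507 -0.00188051] 12.296496565035637
```

View pics/w3.png

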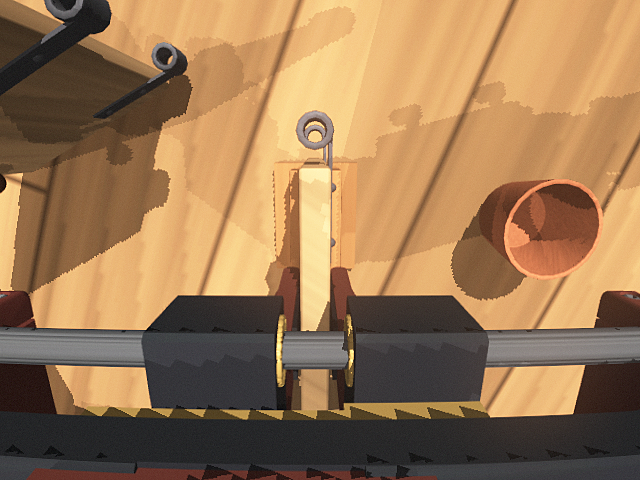

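```bash
cat >> h.py <<'E'
def knuckle(c,s,ztop,guess,tol=4,r=14):
    """centre of upper knuckle's top rim (world at height ztop)"""
    uv,P=cloud(c); g=proj(c,[guess])[0]
    m=(np.linalg.norm(P[:,:2]-np.array(guess)[:2],axis=1)<r)&(abs(P[:,2]-ztop)<tol)
    M=np.zeros(c['depth'].shape,np.uint8);M[uv[m][:,1],uv[m][:,0]]=255
    cs=cv2.findContours(M,cv2.RETR_EXTERNAL,cv2.CHAIN_APPROX_NONE)[0]
    k=max(cs,key=len); (x,y),rad=cv2.minEnclosingCircle(k)
    return (x,y),rad,onz(c,[(x,y)],ztop)[0],np.median(P[m][:,2]),m.sum()
E
python3 - <<'E'
from h import *
import pickle
c=pickle.load(open('w3.pkl','rb'));s=get_state()
uv,P=cloud(c)
G=onz(c,[(315,130)],189)[0];print('guess',G)
m=(np.linalg.norm(P[:,:2]-G[:2],axis=1)<14);print(np.histogram(P[m][:,2],bins=[0,60,90,100,110,120,130,165,170,175,180,184,188,192,196,205]))
print(knuckle(c,s,189,G))
m=(P[:,2]>200)&(P[:,2]<215);
m=(abs(P[:,2]-207)<5)&(np.hypot(P[:,0]-506,P[:,1]+230)<65);print('doortop',np.median(P[m][:,2]),cv2.minAreaRect(P[m][:,:2].astype(np.float32)))
R=Rt(s['orientation']);k=knuckle(c,s,189,G)[2];print('knuckle in tool',R.T@(k-s['position']))
E
```

```text
guess [ 480.98751544 -160.69374517  189.        ]
(array([ 67,   9,  40, 133,   0,   0,   1,   1,  21,  27,  39, 513, 324,
         2,   0]), array([  0,  60,  90, 100, 110, 120, 130, 165, 170, 175, 180, 184, 188,
       192, 196, 205]))
((317.5, 136.0), 26.669370651245117, array([ 482.76085141, -162.49999156,  189.        ]), np.float64(187.81772367366526), np.int64(803))
doortop 206.97663743247222 ((505.050048828125, -221.8650360107422), (30.622713088989258, 103.48422241210938), 31.13018035888672)
knuckle in tool [-13.18816325   2.15248387 -71.17324988]
```

```bash
cat >> h.py <<'E'
def bore(c,ztop,guess,drop=2.5):
    uv,P=cloud(c)
    m=(np.linalg.norm(P[:,:2]-np.array(guess)[:2],axis=1)<13)&(abs(P[:,2]-ztop)<drop)
    M=np.zeros(c['depth'].shape,np.uint8);M[uv[m][:,1],uv[m][:,0]]=255
    M=cv2.morphologyEx(M,cv2.MORPH_CLOSE,np.ones((3,3),np.uint8))
    cs,h=cv2.findContours(M,cv2.RETR_CCOMP,cv2.CHAIN_APPROX_NONE)
    k=max((q for q,hh in zip(cs,h[0]) if hh[3]>=0),key=cv2.contourArea)
    (x,y),a,_=cv2.fitEllipse(k)
    return (x,y),a,onz(c,[(x,y)],ztop)[0]
def circ(c,ztop,guess):
    "outer circle by Hough, second opinion"
    g=cv2.GaussianBlur(cv2.cvtColor(c['image'],cv2.COLOR_RGB2GRAY),(3,3),0)
    u,v=proj(c,[guess])[0];x0,y0=int(u)-30,int(v)-30
    f=c['fx']/(c['T'][2,3]-ztop)
    r=cv2.HoughCircles(g[y0:y0+60,x0:x0+60],cv2.HOUGH_GRADIENT,1,20,param1=80,param2=8,minRadius=int(7*f),maxRadius=int(8.7*f+1))
    if r is None:return None
    x,y,rr=r[0,0];return (x+x0,y+y0),rr/f,onz(c,[(x+x0,y+y0)],ztop)[0]
E
python3 - <<'E'
from h import *
import pickle
c=pickle.load(open('w3.pkl','rb'));s=get_state();G=onz(c,[(315,130)],188)[0];R=Rt(s['orientation'])
for f in(bore,circ):
    r=f(c,188,G);print(r)
    if r: print('tool',R.T@(r[2]-s['position']))
for z in(186,190): print(bore(c,z,G))
t=pickle.load(open('top0.pkl','rb'));print('snail',onz(t,[(302,268)],24))
E
```

```text
((314.4247741699219, 129.9998016357422), (23.710237503051758, 24.2728271484375), array([ 480.75586735, -160.73148839,  188.        ]))
tool [-12.18740931   0.92292205 -73.54690398]
((np.float32(315.5), np.float32(127.5)), np.float64(7.553372792802701), array([ 480.80784593, -159.67033757,  188.        ]))
tool [-12.18747242   1.35503972 -74.51747965]
((314.432373046875, 130.06748962402344), (23.312240600585938, 24.20804786682129), array([ 480.73332541, -160.66510252,  186.        ]))
((314.4515380859375, 129.8786163330078), (24.651988983154297, 25.635845184326172), array([ 480.78403808, -160.77444851,  190.        ]))
snail [[427.74182439  -6.82828655  24.        ]]
```

```bash
python3 - <<'E'
from h import *
import pickle
manip.move_straight([506.6,-229.6,195],velocity=150)
manip.move_straight([610.7,35,195],[0,90,-92.3],velocity=150)
manip.move_straight([610.7,35,142],velocity=120)
manip.move_straight([610.7,80,142],velocity=60)
f0=get_state()['force']
manip.move_straight([610.7,93.1,142],velocity=20);manip.sleep(.3)
s=get_state();print(s['time_s'],s['position'],f0,s['force'],s['wrist_torque'])
c=cam('wrist');pickle.dump(c,open('w4.pkl','wb'))
R=Rt(s['orientation']);G=s['position']+R@np.array([-12.2,.92,-73.55])
print('knuckle',G,'tooly',R[:,1])
r=bore(c,154.4,G);print(r)
im=cv2.cvtColor(c['image'],cv2.COLOR_RGB2BGR)
u,v=np.int32(r[0]);cv2.imwrite('pics/w4c.png',cv2.resize(cv2.convertScaleAbs(im[v-35:v+35,u-40:u+40],alpha=1.8),None,fx=8,fy=8,interpolation=cv2.INTER_NEAREST));print(u-40,v-35)
cv2.imwrite('pics/w4.png',im)
E
```

```text
16.4333 [610.69285173  92.9790393  142.0255766 ] [ 0.55730462  0.30814807 -1.10438478] [-0.21892557 -0.52988531 -2.55370535] [-0.11872473  0.06844527  0.03287709]
knuckle [614.57112452 166.43294721 154.22276118] tooly [ 9.99190472e-01 -4.02293490e-02 -1.06844610e-05]
((314.1575012207031, 130.08912658691406), (24.027538299560547, 24.425607681274414), array([614.46493335, 166.73515192, 154.4       ]))
274 95
```

View pics/w4c.png

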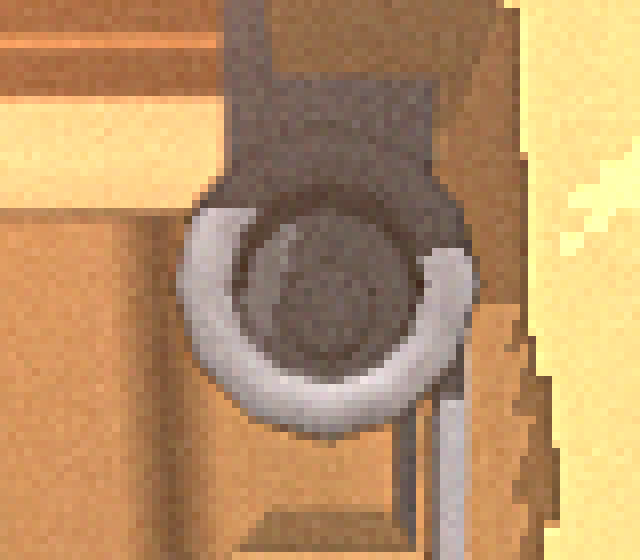

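The pin top is visible in the bore, a disc at crop (330,305), which is pixel (315,133). I'll measure it by depth.

```bash
python3 - <<'E'
from h import *
import pickle
c=pickle.load(open('w4.pkl','rb'));uv,P=cloud(c)
w=np.hypot(uv[:,0]-314,uv[:,1]-131)<14
print(np.histogram(P[w][:,2],bins=[100,110,118,122,124,126,128,130,132,134,138,145,160]))
m=w&(abs(P[:,2]-128.5)<3.5);q=uv[m];print(m.sum(),q.mean(0),np.ptp(q,0),onz(c,[q.mean(0),(q.min(0)+q.max(0))/2],129))
E
```

```text
(array([  0, 233,   2,   0,   4,  37,  70,   1,   0,   8,  37, 217]), array([100, 110, 118, 122, 124, 126, 128, 130, 132, 134, 138, 145, 160]))
112 [314.5   133.375] [11 11] [[614.61130767 166.4593407  129.        ]
 [614.60896817 166.4023147  129.        ]]
```

Aligned to within 0.3 mm (clearance is 2 mm). I'll lower it in small steps with force feedback.

```bash
cat > low.py <<'E'
from h import *
import sys
s=get_state();x,y,z=610.7,93.1,142
zs=np.r_[np.arange(140,121,-2.),np.arange(121,112,-.5)]
f0=s['force'];t0=s['wrist_torque'];print(f0,t0)
for z in zs:
    manip.move_straight([x,y,z],velocity=15);manip.sleep(.08)
    F=np.mean([(get_state()['force'],manip.sleep(.02))[0] for _ in range(3)],0);s=get_state()
    print(z,s['position'].round(2),(F-f0).round(1),(s['wrist_torque']-t0).round(2))
    if abs(F-f0).max()>4.5: print('contact');break
print(s['time_s'])
E
python3 low.py
```

```text
[-0.34143182 -0.53182046 -1.53754053] [-0.04473022  0.04841578 -0.01605227]
140.0 [610.69  93.09 139.98] [0.5 0.5 0.4] [-0.03 -0.04  0.05]
138.0 [610.72  93.1  138.01] [0.5 0.5 0.3] [-0.02 -0.01  0.04]
136.0 [610.7   93.07 135.98] [ 0.3  0.6 -0.2] [-0.02  0.01  0.01]
134.0 [610.71  93.09 134.01] [ 0.3  0.2 -0. ] [-0.07 -0.02  0.04]
132.0 [610.71  93.09 131.99] [-0.1  0.7  0. ] [-0.11  0.02 -0.03]
130.0 [610.71  93.12 130.01] [0.6 0.2 0.2] [-0.07 -0.   -0.01]
128.0 [610.7   93.1  128.01] [ 0.2  0.5 -0.4] [0.02 0.01 0.01]
126.0 [610.7   93.08 126.  ] [0.9 0.7 0.2] [-0.1   0.05 -0.04]
124.0 [610.75  93.07 124.01] [ 0.5  0.4 -0.2] [-0.08 -0.   -0.01]
122.0 [610.71  93.11 122.02] [ 0.4 -0.1  0.4] [-0.01 -0.    0.06]
121.0 [610.7   93.12 120.99] [0.2 0.5 0.1] [-0.07  0.03  0.03]
120.5 [610.71  93.09 120.5 ] [0.3 0.9 0.1] [-0.09  0.04  0.  ]
120.0 [610.71  93.11 120.  ] [ 0.4  0.8 -0.2] [-0.03  0.02  0.01]
119.5 [610.72  93.11 119.51] [-0.3  0.4  0.4] [-0.02  0.02 -0.  ]
119.0 [610.72  93.09 119.  ] [ 0.5  0.1 -0.3] [-0.02 -0.01  0.04]
118.5 [610.74  93.11 118.52] [0.3 0.4 0. ] [-0.07  0.06 -0.09]
118.0 [610.75  93.13 118.02] [0.6 0.7 0.3] [-0.02 -0.02  0.01]
117.5 [610.92  93.09 117.84] [-0.5 -0.2  5.7] [0.15 0.27 0.09]
contact
23.7167
```

```bash
python3 - <<'E'
from h import *
import pickle
manip.move_straight([610.7,93.1,117.9],velocity=10)
gripper_to(0.5);manip.sleep(.4)
s=get_state();print(s['time_s'],s['position'],s['force'],s['gripper_width'])
manip.move_straight([610.7,93.1,200],velocity=120);manip.sleep(.4)
c=cam('wrist');pickle.dump(c,open('w5.pkl','wb'));save(c,'w5.png');d=cam('scene');save(d,'s5.png');pickle.dump(d,open('s5.pkl','wb'))
uv,P=cloud(c)
m=(abs(P[:,2]-150)<6)&(abs(P[:,0]-612)<40)&(P[:,1]<160)&(P[:,1]>20);Q=P[m];print(np.median(Q[:,2]),cv2.minAreaRect(Q[:,:2].astype(np.float32)))
r=bore(c,131,[614.6,166.5]);print(r);w=np.hypot(uv[:,0]-r[0][0],uv[:,1]-r[0][1])<16;print(np.histogram(P[w][:,2],bins=[100,110,118,122,124,126,128,130,132,134,138,145,160]))
a=cv2.imread('pics/w5.png');b=cv2.imread('pics/s5.png')[150:390,300:560]
cv2.imwrite('pics/v5.png',np.hstack([cv2.resize(a,(440,330)),cv2.resize(b,(357,330))]))
E
```

```text
25.05 [610.6911387   93.10639161 117.89654552] [-0.24268298 -1.15890073  0.38912096] 0.4995227888159355
146.5698959217614 ((611.6292114257812, 95.32688903808594), (108.2492904663086, 12.02294921875), 87.47046661376953)
((315.05078125, 142.580078125), (12.58690357208252, 16.756622314453125), array([614.70566661, 163.11764209, 131.        ]))
(array([  0, 120,   5,   3,   4,  46, 130, 210,   3,   0,   0,   0]), array([100, 110, 118, 122, 124, 126, 128, 130, 132, 134, 138, 145, 160]))
```

View pics/v5.png

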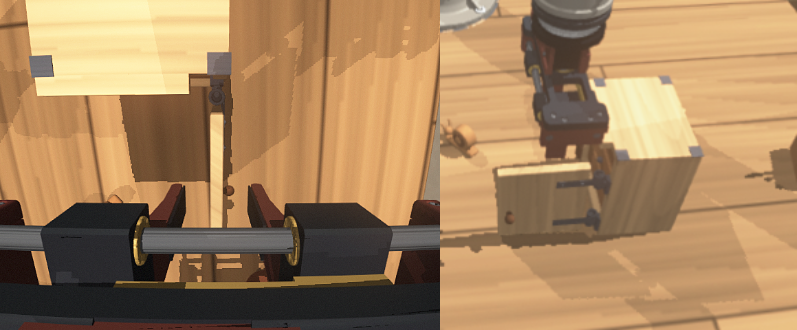

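Fully seated: knuckle rim at about 131 mm, standing 90° open and released. Next I push the outer face along an arc with shut fingers, tilted so the tips lead and clear the brow.

```bash
cat > shut.py <<'E'
from h import *
import pickle
H=np.array([614.6,166.45]);O=[0,105,-92.3]
def tcp(a,gap=0,r=80):
    t=np.radians(177.7+a);e=np.array([np.cos(t),np.sin(t)]);n=np.array([-e[1],e[0]])
    return H+r*e+(6+13.5*abs(n[0])+10*abs(n[1])+gap)*n
p=tcp(90,30)
qs=[planner.inverse_kinematics([*tcp(a),112],O) for a in(90,45,0)];print([None if q is None else q.round(0) for q in qs])
gripper_to(0.0)
manip.move_straight([*p,200],O,velocity=150)
manip.move_straight([*p,112],velocity=120)
f0=get_state()['force']
for a in [90,80,70,60,50,40,30,22,15,10,7,5,4,3,2,1]:
    manip.move_straight([*tcp(a),112],velocity=60 if a>15 else 25)
    s=get_state();F=s['force']-f0;print(a,s['position'].round(1),F.round(1))
    if np.abs(F).max()>5: print('stop');break
print(s['time_s'])
E
python3 shut.py
```

```text
[array([-30.,  35.,  35., 104., -43.,  55.,  25.]), array([-34.,  30.,  35., 112., -43.,  51.,  25.]), array([-42.,  27.,  36., 116., -43.,  47.,  20.])]
90 [631.4  85.8 112.2] [ 0.  0. -0.]
80 [618.   83.6 112. ] [ 1.1 -0.   0. ]
70 [604.5  84.1 112.1] [2.  0.4 0.2]
60 [590.7  86.9 112.1] [ 0.4 -0.  -0.3]
50 [577.2  92.3 112. ] [ 0.8 -0.2 -0.2]
40 [564.5 100.4 112. ] [ 0.9  0.5 -1.2]
30 [553.3 111.  112. ] [ 1.3 -0.1 -0.6]
22 [545.7 121.2 112. ] [ 0.6 -0.3  0.2]
15 [540.6 130.7 112. ] [ 2.   0.2 -0.8]
10 [537.6 138.4 112. ] [ 0.  -0.4  0. ]
7 [536.2 143.1 112. ] [1.8 0.1 0.8]
5 [535.4 146.3 112. ] [ 2.2 -0.4  0.8]
4 [535.1 147.8 112. ] [ 0.9 -0.1  0.4]
3 [534.8 149.4 112. ] [1.2 0.1 0.6]
2 [534.5 151.  112. ] [ 1.   0.6 -0.4]
1 [534.2 152.1 112. ] [1.2 0.3 0.2]
34.5917
```

```bash
python3 - <<'E'
from h import *
f0=get_state()['force'];y=152.1
for i in range(12):
    y+=.6;manip.move_straight([534.2,y,112],velocity=15);manip.sleep(.15)
    F=np.mean([(get_state()['force'],manip.sleep(.02))[0] for _ in range(4)],0)-f0;s=get_state();print(y,s['position'].round(2),F.round(1))
    if F[1]<-3.5: print('stop');break
manip.move_straight([534.2,120,112],velocity=80)
manip.move_straight([534.2,60,230],velocity=200)
manip.sleep(.3)
for n in('top','scene'):
    c=cam(n);save(c,n+'6.png');uv,P=cloud(c)
    m=(P[:,2]>60)&(P[:,2]<146)&(P[:,0]>500)&(P[:,0]<605)&(P[:,1]>140)&(P[:,1]<176)
    Q=P[m];print(n,len(Q),Q.mean(0) if len(Q) else'')
    m=(abs(P[:,2]-148)<3)&(P[:,0]>470)&(P[:,0]<612)&(P[:,1]>130)&(P[:,1]<180);Q=P[m]
    if len(Q)>5:print('door top edge',Q.min(0),Q.max(0),np.polyfit(Q[:,0],Q[:,1],1))
c=cam('wrist');save(c,'w6.png');s=get_state();print(s['time_s'],s['position'])
E
```

```text
152.7 [534.21 152.66 112.  ] [-0.2 -0.2 -0.4]
153.29999999999998 [534.23 153.25 112.02] [ 0.4 -0.2 -0.2]
153.89999999999998 [534.26 153.57 111.96] [-0.2 -2.4  0. ]
154.49999999999997 [534.25 154.   111.92] [ 0.4 -5.  -1.2]
stop
top 308 [549.7428379  162.82539575 111.94690903]
door top edge [476.25107971 161.05920357 145.02518952] [610.63469921 179.76132054 150.96643046] [-3.88903148e-02  1.86625645e+02]
scene 725 [557.38028998 164.75033015 107.15614263]
door top edge [488.20365156 161.94614063 145.0129607 ] [598.53006934 174.26050846 150.83693009] [-2.30828840e-02  1.80404229e+02]
38.3 [534.08839951  60.03937002 229.71435346]
```

```bash
python3 - <<'E'
import cv2,numpy as np
a=cv2.imread('pics/w6.png');b=cv2.imread('pics/scene6.png')[150:390,300:560];t=cv2.imread('pics/top6.png')[140:280,130:280]
cv2.imwrite('pics/v6.png',np.vstack([np.hstack([cv2.resize(b,(433,400)),cv2.resize(t,(367,400))])]))
E
```

View pics/v6.png

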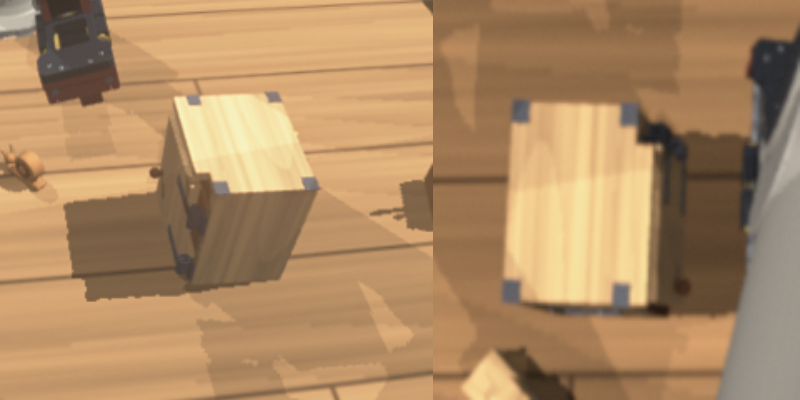

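View pics/w6.png

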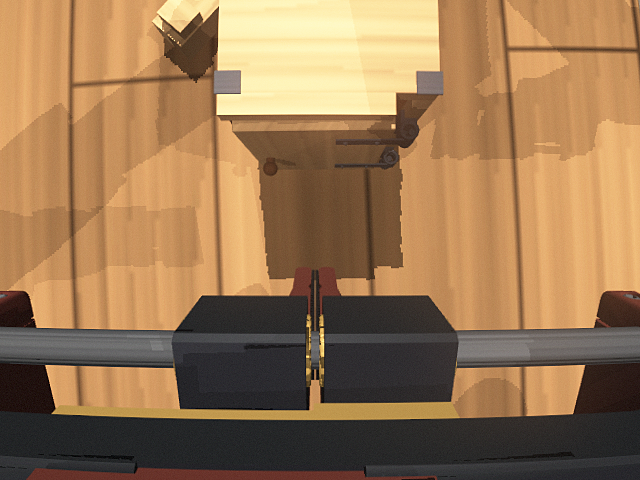

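The wrist view shows the door shut under the brow, with its lower strip at (235–395,128) parallel to the brow edge at row 115. I'll do one numeric angle check, then hand in.

```bash
python3 - <<'E'
from h import *
c=cam('wrist');uv,P=cloud(c)
m=(P[:,2]>85)&(P[:,2]<140)&(P[:,0]>500)&(P[:,0]<590)&(P[:,1]>145)&(P[:,1]<180);Q=P[m]
k=np.linalg.lstsq(np.c_[Q[:,0],Q[:,2],np.ones(len(Q))],Q[:,1],rcond=None)[0]
e=onz(c,[[220,115],[394,115]],168);print('door slope, lean',k[:2],len(Q),'brow slope',(e[1,1]-e[0,1])/(e[1,0]-e[0,0]))
m=(np.hypot(P[:,0]-614.6,P[:,1]-166.5)<9)&(P[:,2]>105)&(P[:,2]<145);print('upper knuckle top z',np.percentile(P[m][:,2],[50,80,95]))
manip.close_job();print(get_state()['time_s'])
E
```

```text
door slope, lean [-0.04939312  0.00135055] 2124 brow slope -0.04119578639796642
upper knuckle top z [128.5006028  130.43717133 131.34714348]
the job is handed in; nothing more can be done
the job is handed in; nothing more can be done
```

The door is hung on both pins and shut, and I handed the job in. No verdict is reported, so this rests on my own checks. The last clock reading before hand-in was 38 s, against the 72 s limit.

- **Hanging:** I took the middle-sized door from the stand and lined up its upper knuckle with the upper pin through the bore, to within about 0.3 mm. I lowered it in small steps with no resistance until it seated, at about 6 N. Then I let it go standing 90° open.
- **Shutting:** I pushed the outer face with closed fingers until the door met the stop strip at about 5 N, then backed the arm well away.
- **Last checks:** The door's slope was -0.049 against -0.041 for the brow edge, so it is about 0.01 rad from parallel. It leans about 0.001 rad. The upper knuckle rim is at about 131 mm, which is the seated height.
- **Not measured:** I checked the bystanders only by eye. The snail and the offcut show in the last pictures; I did not re-check the pot or the stone. I saw no contact with any of them during the run. I did not measure the door's speed at rest.

No check failed. The only disagreement was between the two fixed cameras on the shut door's slope (-0.039 and -0.023), which their coarser depth would explain.

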